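# Hang the cleaning basket on the drip stand's snap hook

## Robot

A 6-joint arm with a two-finger parallel gripper is mounted at the origin on a cart in front of the work surface, level with it; the furniture and walls round the work are solid. World frame = base frame: x ahead of the robot, y to its left, z up, the work surface at z = 0. Lengths are in m, angles in rad, forces in N, time in s.
With the tool pointing down it reaches from about 0.35 to 0.975 m from the base axis. Payload 4.9 kg.
Tool frame: the origin (TCP) lies on the mounting face of the last link; the fingertips stand 173 mm ahead of it and the grasp point (between the pads) lies ctrl.pinch_z ahead of it (ctrl.pinch_z is the distance from the TCP to the grasp point, in m); z points along the fingers, y is the line along which they close (so a half turn about z gives the same grasp; the last joint's range is limited). The gripper opens to 85 mm and grips with 20 to 120 N. Pads are 22 mm wide; open, the fingers measure 114 mm over their backs; the gripper's body (76 mm by 85 mm) begins 54 mm behind the grasp point. The pads swing forward as they close: fully open they stand 13 mm farther back than shut.
Start: joints at [1.044, 0.053, 1.613, -0, 1.476, -0.119], TCP at [0.248, 0.574, 0.405] pointing down, gripper open.
Joint ranges: [-3.01, 3.01], [-1.01, 2.22], [0.06, 2.58], [-1.02, 4.17], [0.09, 2.62], [-3.14, 3.14]. Speed limits (rad/s): [2.57, 2.57, 3.14, 3.14, 3.14, 3.14].

## Interface

Orientations are given as a rotation vector (axis times angle).
In Python, from station import telemetry, eyes, ctrl gives the robot as it stands.
- The arm moves only by the tool apply_moves, never from a script. Its argument "plan" is a list of rows, each a list of 5 numbers: the finger opening in m, from 0 to 0.0854, then the shift along the tool's x, y, z in m, then the turn about the tool's z in rad. In form: [[jaw, x, y, z, roll], ...]. A call has 1 to 12 rows; each row is the pose to reach, as a shift and turn from the pose commanded when the call began, along the tool's axes at that moment; what a row does not reach only later rows make up. A row lasts 1/12 s, in which the tool goes at most 41.7 mm and 7.16 degrees, less where a joint would pass 70% of its speed; a pose out of reach is approached as far as the arm can. A call with a gripper value outside its range is refused whole. The fingers move at their own pace and stop on an object; "newtons" is the grip in N (left out, the last holds). Time passes only in rows, so rows that repeat a pose let the fingers close. It gives the time, the measured TCP pose, the force, the opening and the grip force at its end, in the units of the state.
- telemetry.get_obs(): the state, without advancing time (a new reading comes with each control period).
- eyes.get_image(name): name is "scene" or "top" or "wrist"; returns a dict with "img" (400x640x3 uint8, blue, green, red), "range_z" (400x640 float32, m along the optical axis (not along the pixel's ray), 0 where there is no reading), "K" (3x3 intrinsics, pixels), "pose" (4x4, takes a point from camera to world coordinates); the wrist camera has in their place "hand_eye" (4x4, takes a point from camera to tool coordinates, whose origin is the TCP and whose axes are the flange's). Camera axes: x right, y down, z forward; pixel columns grow to the right and rows downward; lengths in m; the calibration is good to about 2 mm. A picture is of the moment at which its call begins: read the wrist's pose just before it.
- ctrl.finish_job(): hands the job in; it is judged then, once.
Trained networks look in a picture, given as the dict that the camera call returned (one of the last four; its "shot" number tells which), for a name from the list of things; names that differ only in an ending like _2 or _b are one class to them, and where a whole thing is asked for, a point or a joint stands for the part that bears it (a point fixed in the world has none). Each returns a list of dicts, best first, with "confidence" (0 to 1); they miss things now and then, are a little off and sometimes report something else, mostly with a low value. They report only what shows in the picture. A call takes as long as a camera call. They do not tell look-alikes from the thing itself.
- eyes.search_frame(thing, picture): "box" ([left, top, right, bottom] in pixels, round what is visible of it).
- eyes.outline_of(thing, picture): "region" (400x640 bool, what is visible of it) and "box" ([left, top, right, bottom] in pixels, round what is visible of it).
- eyes.tip_of(thing, picture): "point" ([column, row] in pixels: a listed point, or the origin of a listed thing).
The state is a dict: "t": time; "q": joint angles; "dq": joint speeds; "effort": joint torques, N m; "tool_pos": TCP position; "tool_rot": TCP orientation; "contact_force": force on the tool from outside, world axes, zero at the start; "wrist_torque": the same for the moment, N m; "opening": finger opening in m; "grip_force": force on a finger pad.
Only numpy, scipy, OpenCV 4.12 (cv2) and the standard library are available. Lean on these libraries where they do the work, as an engineer would, in place of code of your own. Each camera call takes 0.05 s, during which the arm holds its last target. There are 200 camera calls.

## Task

Hang the little wire basket of copings up to drain: push the blue eye of its handle against the sprung gate of the drip stand's snap hook until it has gone right in and the gate has snapped shut behind it, and let it hang there. Then swing the stand's arm round to its stop, so that the basket hangs over the green bowl. Work gently: do not force the hook, keep the basket upright, and leave everything else where it stands.

Things in the scene. Friction and masses are not known exactly. Their poses are not given: they have to be found in the camera images.
- cleaning_basket: Small square stainless wire basket, 61 x 61 mm, rim 34 mm high, with five cast copings lying in it; 0.09 to 0.15 kg. Origin: centre of its underside; z up, x is the axis of the eye's hole. Two 4 mm wires of the fixed handle rise in its y-z plane from the middles of the y sides to a moulded blue eye.
- eye (a point): Centre of the round hole of the blue eye, 102 mm above the basket's underside. The eye is a ring standing in the basket's y-z plane: hole 14 mm across, bar 7 mm thick, so 28 mm outside. It is alike from both sides. Axes as the basket's.
- grip_tab (a point): Middle of the blue finger tab on top of the eye, 23.5 mm above the eye's centre: 10 mm thick (basket x), 22 mm wide (basket y), 18 mm high (from 14.5 to 32.5 mm above the eye's centre). The place to hold the basket from above.
- drip_stand: Drip stand screwed to the bench: round grey foot 92 mm across, 13 mm post, swing arm on top. Origin: centre of the foot's underside, on the arm's pivot axis. The top of the arm's hub is at 224 mm. The arm and hook are light: push on the hook with no more than about 8 N.
- swing_arm (a joint): Angle of the swing arm on the post, rad, 0 to 1.4: at 0 the arm points along the stand's -x; growing turns it counter-clockwise seen from above. It starts near 0; 1.4 is its stop, with the hook over the green bowl. It stays where it is left; turning takes about 0.6 N m. Level rod 9 mm thick, 210 mm above the bench, free from 15 to 100 mm from the pivot axis, the hook on its end.
- rod_push (a point): Point on the centre line of the arm's rod, 80 mm from the pivot axis, 210 mm above the bench: a good place to push the arm sideways. Axes as ferrule.
- ferrule (a point): Middle of the front face of the steel ferrule on the arm's end, 118 mm from the pivot axis, 210 mm above the bench. Axes turn with the arm: x along the arm from the hook's mouth to the post (the way the eye is pushed), z up. The hook's threaded spindle is screwed 0 to 18 mm out of this ferrule (call it h): this point does not tell how far, only eyes or touch do.
- hook_back (a point): Where the ring's leading face meets the back of the hook if h = 0, on the hook's middle line: 12 mm out (-x) from the ferrule; with h it lies up to 18 mm farther out. The hook is a level U of 6 mm steel wire open to -x: nose wire 14 mm to the -y side of this line, gate's wire 14 mm to the +y side, both along x. The nose wire's tip is 47 mm + h out from the ferrule. Above the hook all is free.
- nose_wire (a point): Point fixed to the arm on the nose wire's centre line, 25 mm out (-x) from the ferrule's face and 14 mm to its -y side, 210 mm above the bench. The eye is threaded over the nose wire from its tip, its hole's axis along x, so that the wire runs through the hole; the side of the ring towards +y goes into the hook and pushes the gate. Axes as ferrule.
- gate (a joint): Angle of the hook's brass gate, rad, 0 (shut) to 1.2, opening inwards. A 5 mm rod hinged at the mouth end of the +y wire, 42 mm + h out (-x) from the ferrule, reaching across to the nose wire. A spring shuts it; the eye needs 1.5 to 4 N to open it. The eye slips past the gate's end only in the last 2 mm or so before its ring meets the back.
- gate_pin (a point): Gate's hinge pin if h = 0 (with h up to 18 mm farther out). Meeting the back is felt as a steep rise of force. If the gate is then still held open, ease off and shift the eye 1 to 3 mm to -y: the gate's end then slips by and it snaps shut. The nose wire in the middle of the hole, or 1 mm towards the inside bar, is best. Axes as ferrule.
- mixing_bowl: Green rubber bowl, 117 mm across, 74 mm high, standing beside the drip stand under the hook's place at the arm's stop. Origin: centre of its underside.
- die_tray: Moulded articulator tray with a small working model, 122 x 75 x 65 mm; a bystander. Origin: middle of its underside.
- amber_bottle: Cream bottle with a white cap, 42 mm across, 92 mm high; a bystander. Origin: centre of its underside.
- varnish_bottle: Small varnish bottle with a long black cap, 26 mm across, 70 mm high; a bystander. Origin: centre of its underside.
- side_cutters: Cutting pliers with yellow handles lying flat, 136 x 60 x 12 mm; a bystander. Origin: middle of the underside.
There are look-alikes about, which are no part of the job. What is shaped like the mixing_bowl but purple is not meant.

How it is judged:
By the outcome, as a careful person would: the job done as asked, in the order asked, and still so for the second after the job is handed in, with the robot touching nothing.
It also fails if it takes over 72 s, if anything falls off the work surface, if the arm or the gripper's body presses on something with over 40 N, if the wrist force passes 120 N, or if a joint passes its speed limit or range.

## Working session

There is one attempt and no reset: what is moved stays moved. The work goes in short steps, Python scripts to look and compute and a tool call to move; the robot and the scene stay as the last step left them, time stands still between calls to the robot, and variables do not carry over. Pictures are saved under pics/ and viewed, at most 10 in all, crops included, and the job is handed in when it is done.

Besides the shell and the picture viewer there is one more tool, called after ">>>" as name(argument=value, ...) on one line, values as JSON. apply_moves: Moves the arm, as the interface text tells. Its arguments: {"type":"object","properties":{"plan":{"type":"array","items":{"type":"array","items":{"type":"number"}}},"newtons":{"type":"number"}},"required":["plan"]}

```bash
mkdir -p pics; cat > h.py <<'E'
import numpy as np, cv2
from station import telemetry, eyes, ctrl
from scipy.spatial.transform import Rotation as R
def T():
    o=telemetry.get_obs(); M=np.eye(4); M[:3,:3]=R.from_rotvec(o['tool_rot']).as_matrix(); M[:3,3]=o['tool_pos']; return M
def shot(n):
    t=T() if n=='wrist' else None
    p=eyes.get_image(n)
    p['W']=t@np.array(p['hand_eye']) if n=='wrist' else np.array(p['pose'])
    return p
def world(p,u,v,z=None):
    K=np.array(p['K']); z=z if z is not None else p['range_z'][int(round(v)),int(round(u))]
    c=np.array([(u-K[0,2])/K[0,0]*z,(v-K[1,2])/K[1,1]*z,z,1]); return (p['W']@c)[:3]
def cloud(p,m=None):
    K=np.array(p['K']); d=p['range_z']; mm=(d>0) if m is None else (d>0)&m
    v,u=np.nonzero(mm); z=d[v,u]
    c=np.stack([(u-K[0,2])/K[0,0]*z,(v-K[1,2])/K[1,1]*z,z,np.ones_like(z)]); return (p['W']@c)[:3].T,u,v
def pix(p,X):
    c=np.linalg.inv(p['W'])@np.append(X,1); K=np.array(p['K']); return (K@c[:3]/c[2])[:2]
E
python3 - <<'E'
from h import *
print(ctrl.pinch_z, telemetry.get_obs())
np.set_printoptions(precision=4,suppress=True)
for n in('scene','top'):
    p=shot(n); cv2.imwrite(f'pics/{n}0.png',p['img'])
    print(n,p['W'][:3].round(3).tolist())
    for th in ['cleaning_basket','drip_stand','mixing_bowl','die_tray','amber_bottle','varnish_bottle','side_cutters']:
        for r in eyes.search_frame(th,p)[:3]: print(th,r['confidence'],r['box'])
    for th in ['eye','grip_tab','rod_push','ferrule','hook_back','nose_wire','gate_pin','drip_stand','mixing_bowl','cleaning_basket']:
        for r in eyes.tip_of(th,p)[:2]: print('pt',th,r['confidence'],r['point'],world(p,*r['point']))
E
```

```text
0.1547 {'t': 0.0, 'q': array([ 1.04397589e+00,  5.33781594e-02,  1.61428922e+00, -4.06139139e-06,
        1.47600856e+00, -1.19004827e-01]), 'dq': array([-1.06942096e-03, -3.65224657e-04, -3.45676131e-05,  2.28220324e-04,
        1.06180935e-03,  1.51126086e-04]), 'effort': array([ 2.28358172e-04, -3.93656516e+01, -3.70183754e+01,  9.37810341e-06,
        6.58231991e-03,  1.43497907e-06]), 'tool_pos': array([0.24774679, 0.57351153, 0.4034523 ]), 'tool_rot': array([-0.63603133, -3.07586243,  0.00310464]), 'contact_force': array([ 0.55563801,  0.26569981, -0.89006783]), 'wrist_torque': array([ 0.01114959, -0.02981251,  0.03547829]), 'grip_force': 0.0, 'opening': 0.08545269963431361}
scene [[0.864, -0.26, 0.432, -0.213], [-0.504, -0.473, 0.723, -1.177], [0.016, -0.842, -0.539, 1.118]]
cleaning_basket 0.77 [262.5, 183.3, 282.8, 218.5]
drip_stand 0.66 [318.8, 178.1, 345.2, 235.5]
mixing_bowl 0.69 [355.9, 219.4, 386.8, 249.2]
die_tray 0.6 [411.7, 255.6, 432.7, 288.3]
amber_bottle 0.5 [343.7, 190.4, 353.0, 217.5]
varnish_bottle 0.71 [313.3, 173.3, 344.9, 205.0]
side_cutters 0.52 [211.6, 207
[... 1419 characters left out ...]
19]
pt rod_push 0.72 [331.3, 187.1] [0.5872 0.0832 0.2092]
pt rod_push 0.57 [427.3, 146.4] [ 0.7501 -0.2374  0.0303]
pt ferrule 0.77 [339.9, 197.1] [0.5571 0.0583 0.2161]
pt hook_back 0.66 [345.5, 202.1] [ 0.5649  0.0367 -0.0028]
pt nose_wire 0.64 [347.8, 202.3] [0.5425 0.0354 0.2121]
pt gate_pin 0.61 [348.9, 210.2] [0.5197 0.0323 0.211 ]
pt gate_pin 0.37 [340.7, 197.9] [ 0.5797  0.053  -0.0062]
pt drip_stand 0.83 [322.9, 173.4] [0.6266 0.1077 0.2147]
pt mixing_bowl 0.82 [406.5, 184.2] [ 0.625  -0.1694  0.0084]
pt mixing_bowl 0.81 [360.6, 156.9] [ 0.7183 -0.0146  0.0124]
pt cleaning_basket 0.6 [252.6, 219.4] [0.4978 0.3285 0.122 ]
pt cleaning_basket 0.48 [340.9, 197.0] [0.5582 0.0553 0.2094]
```

```bash
python3 - <<'E'
import cv2
a=cv2.imread('pics/top0.png')[110:300,200:460]; b=cv2.imread('pics/scene0.png')[160:310,200:450]
a=cv2.resize(a,(780,570),interpolation=cv2.INTER_CUBIC)
cv2.imwrite('pics/topc.png',a); cv2.imwrite('pics/scenec.png',cv2.resize(b,(800,480),interpolation=cv2.INTER_CUBIC))
E
```

```text
(no output)
```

View pics/topc.png

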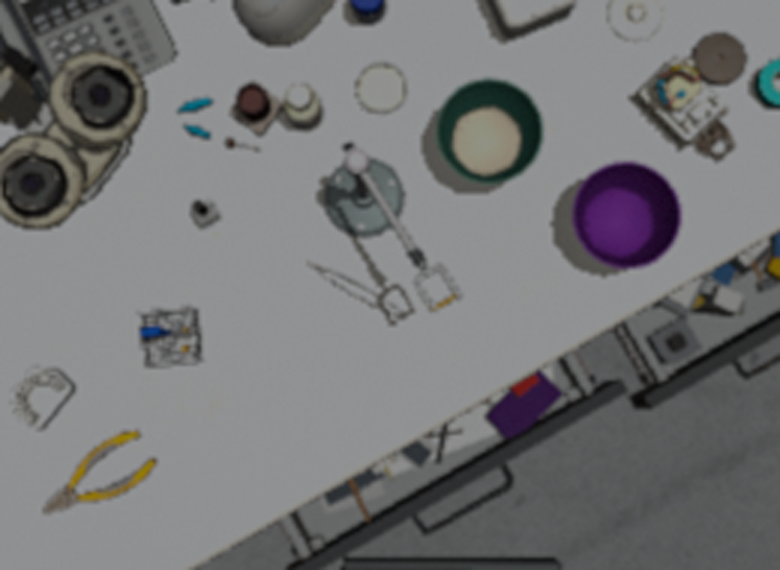

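View pics/scenec.png

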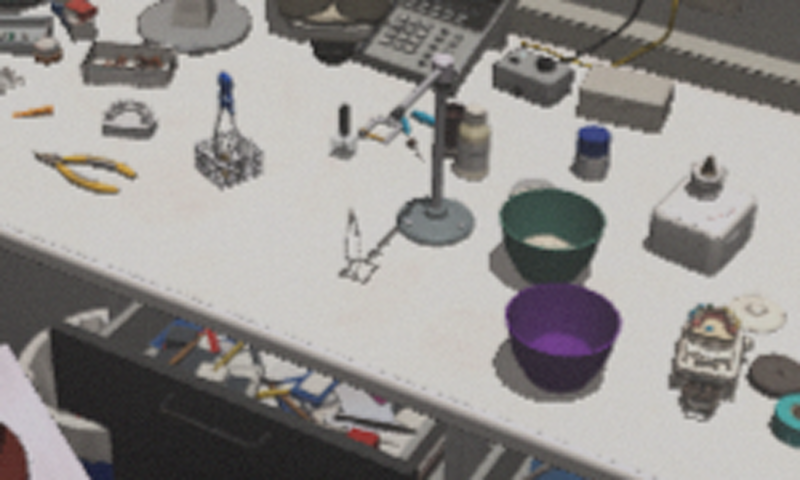

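The top crop shows the following (full-picture pixels in brackets):
- The basket with its blue tab is at (257,222). Its handle is the only blue eye.
- The stand's hub is at about (319,163), and the hook with its orange gate is at about (346,207).
- The green bowl is at (363,154). The purple look-alike is at (409,182).
- The jaw-like model at (214,242) and the pliers at (234,268) are not the basket.

The choice is basket (257,222), hook (346,207) and green bowl (363,154).

```bash
python3 - <<'E'
from h import *
np.set_printoptions(precision=4,suppress=True)
p=shot('top'); P,u,v=cloud(p)
m=(P[:,2]>.195)&(P[:,2]<.24)&(P[:,0]>.45)&(P[:,0]<.72)&(P[:,1]>-.05)&(P[:,1]<.2)
for q,a,b in zip(P[m],u[m],v[m]): print(a,b,q*1000//1)
m=(P[:,2]>.08)&(P[:,2]<.2)&(abs(P[:,0]-.5)<.06)&(abs(P[:,1]-.33)<.06); print('bask');print((P[m]*1000).round())
w=shot('wrist'); print(np.array(w['hand_eye']),np.array(w['K'])); cv2.imwrite('pics/w0.png',w['img'])
for th in ['eye','grip_tab','ferrule','gate_pin','nose_wire']:
  for r in eyes.tip_of(th,w)[:2]: print('pt',th,r['confidence'],r['point'],world(w,*r['point']))
print(T())
E
```

```text
314 158 [675. 134. 196.]
315 158 [675. 131. 196.]
314 159 [672. 134. 197.]
315 159 [672. 131. 197.]
316 159 [672. 128. 199.]
316 160 [665. 127. 219.]
317 160 [665. 124. 220.]
318 160 [664. 121. 222.]
319 160 [664. 118. 220.]
320 160 [665. 116. 220.]
315 161 [661. 130. 221.]
316 161 [661. 127. 222.]
317 161 [661. 124. 223.]
318 161 [661. 121. 224.]
319 161 [661. 118. 221.]
320 161 [661. 115. 223.]
321 161 [662. 113. 219.]
315 162 [659. 130. 220.]
316 162 [658. 127. 221.]
317 162 [658. 124. 221.]
318 162 [658. 121. 221.]
319 162 [658. 118. 222.]
320 162 [658. 115. 222.]
321 162 [659. 113. 220.]
314 163 [656. 133. 218.]
315 163 [655. 130. 222.]
316 163 [655. 127. 226.]
317 163 [655. 124. 221.]
318 163 [655. 121. 225.]
319 163 [656. 118. 220.]
320 163 [655. 115. 224.]
321 163 [655. 113. 221.]
322 163 [656. 110. 220.]
314 164 [652. 133. 223.]
315 164 [652. 130. 221.]
316 164 [652. 127. 224.]
317 164 [652. 124. 223.]
318 164 [651. 121. 227.]
319 164 [652. 118. 224.]
320 164 [652. 115. 222.]
321 164 [652. 113. 223.]
322 164 [653. 110. 218.]
315 165 [649. 130. 223.]
316 165 [650. 127. 219.]

[... 6015 characters left out ...]
.]
 [497. 325. 101.]
 [492. 347. 129.]
 [492. 345. 127.]
 [492. 340. 134.]
 [492. 337. 135.]
 [492. 334. 134.]
 [492. 332. 130.]
 [492. 328. 134.]
 [493. 326. 126.]
 [493. 326. 110.]
 [494. 324. 105.]
 [495. 324.  88.]
 [489. 344. 130.]
 [489. 341. 131.]
 [489. 338. 129.]
 [490. 336. 123.]
 [489. 332. 129.]
 [490. 331. 120.]]
[[ 0.0001 -0.9496 -0.3136  0.0796]
 [ 1.     -0.0002  0.0009  0.0011]
 [-0.0009 -0.3136  0.9496  0.031 ]
 [ 0.      0.      0.      1.    ]] [[304.9629   0.     317.5076]
 [  0.     304.9629 200.8655]
 [  0.       0.       1.    ]]
[[-0.918   0.3966 -0.      0.2479]
 [ 0.3966  0.918  -0.0001  0.5737]
 [-0.     -0.0001 -1.      0.4047]
 [ 0.      0.      0.      1.    ]]
```

>>> apply_moves(plan=[[0.06, -0.033, -0.0123, 0, 0.12], [0.06, -0.066, -0.0246, 0, 0.24], [0.06, -0.1, -0.037, 0, 0.36], [0.06, -0.132, -0.05, 0, 0.48], [0.06, -0.165, -0.062, 0, 0.6], [0.06, -0.198, -0.075, 0, 0.72], [0.06, -0.231, -0.088, 0, 0.84], [0.06, -0.264, -0.1, 0, 0.96], [0.06, -0.295, -0.112, 0, 1.08], [0.06, -0.321, -0.123, 0, 1.162], [0.06, -0.321, -0.123, 0, 1.162], [0.06, -0.321, -0.123, 0, 1.162]])

```text
t: 3.15
tool_pos: [0.4946, 0.3325, 0.4047]
tool_rot: [-2.222, -2.22, 0.0]
contact_force: [-0.4, 0.5, 0.0]
opening: 0.0594
grip_force: 0.0
```

```bash
python3 - <<'E'
from h import *
np.set_printoptions(precision=4,suppress=True)
w=shot('wrist'); cv2.imwrite('pics/w1.png',w['img'])
for th in ['eye','grip_tab']:
  for r in eyes.tip_of(th,w)[:2]: print('pt',th,r['confidence'],r['point'],world(w,*r['point']))
print(T())
P,u,v=cloud(w)
m=(P[:,2]>.1285)&(P[:,2]<.145)&(np.hypot(P[:,0]-.494,P[:,1]-.336)<.04)
print(m.sum(),P[m].mean(0),P[m].max(0),P[m].min(0)); print(cv2.minAreaRect((P[m][:,:2]*1000).astype(np.float32)))
m=(P[:,2]>.025)&(P[:,2]<.042)&(np.hypot(P[:,0]-.494,P[:,1]-.336)<.07)
print(cv2.minAreaRect((P[m][:,:2]*1000).astype(np.float32)))
E
```

```text
pt eye 0.85 [316.6, 183.7] [0.4953 0.349  0.1323]
pt grip_tab 0.65 [318.3, 194.5] [0.4967 0.3404 0.1343]
[[-0.0026  1.     -0.0003  0.4932]
 [ 1.      0.0026  0.0003  0.3342]
 [ 0.0003 -0.0003 -1.      0.4047]
 [ 0.      0.      0.      1.    ]]
322 [0.4963 0.3397 0.1331] [0.5023 0.3496 0.1355] [0.4906 0.3278 0.1285]
((496.3310546875, 338.8945617675781), (11.354386329650879, 21.799161911010742), 6.360111713409424)
((496.47119140625, 338.9505615234375), (61.12321090698242, 61.80332565307617), 6.0338358879089355)
```

View pics/w1.png

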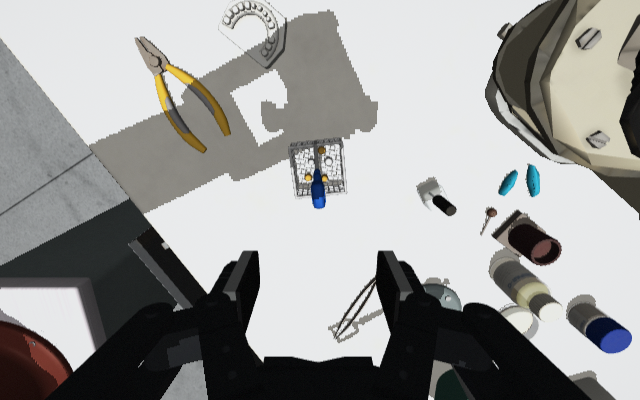

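>>> apply_moves(plan=[[0.045, 0.005, 0.0025, 0.03, -0.108], [0.045, 0.005, 0.0025, 0.06, -0.108], [0.045, 0.005, 0.0025, 0.09, -0.108], [0.045, 0.005, 0.0025, 0.108, -0.108], [0.045, 0.005, 0.0025, 0.12, -0.108], [0.04, 0.005, 0.0025, 0.12, -0.108], [0.0, 0.005, 0.0025, 0.12, -0.108], [0.0, 0.005, 0.0025, 0.12, -0.108], [0.0, 0.005, 0.0025, 0.12, -0.108], [0.0, 0.005, 0.0025, 0.12, -0.108], [0.0, 0.005, 0.0025, 0.12, -0.108]], newtons=40)

```text
t: 4.22
tool_pos: [0.4967, 0.3389, 0.2867]
tool_rot: [2.097, 2.339, 0.005]
contact_force: [-1.4, 0.9, 3.6]
opening: 0.0091
grip_force: 44.5
```

>>> apply_moves(plan=[[0, 0, 0, -0.01, 0], [0, 0, 0, -0.03, 0], [0, 0, 0, -0.055, 0], [0, 0, 0, -0.08, 0], [0, 0, 0, -0.1, 0], [0, 0, 0, -0.108, 0], [0, 0, 0, -0.108, 0]])

```text
t: 4.8
tool_pos: [0.4967, 0.3387, 0.3961]
tool_rot: [2.096, 2.338, 0.008]
contact_force: [-1.0, -0.5, -1.2]
opening: 0.0091
grip_force: 43.8
```

>>> apply_moves(plan=[[0, -0.015, -0.003, 0, -0.04], [0, -0.045, -0.01, 0, -0.08], [0, -0.082, -0.018, 0, -0.12], [0, -0.12, -0.026, 0, -0.16], [0, -0.158, -0.034, 0, -0.2], [0, -0.196, -0.042, 0, -0.25], [0, -0.234, -0.05, 0, -0.3], [0, -0.272, -0.058, 0, -0.35], [0, -0.305, -0.066, 0, -0.4], [0, -0.332, -0.071, 0, -0.44], [0, -0.347, -0.074, 0, -0.452], [0, -0.35, -0.074, 0, -0.452]])

```text
t: 5.8
tool_pos: [0.46, -0.0197, 0.3907]
tool_rot: [-1.523, -2.745, 0.003]
contact_force: [-1.3, 0.5, -1.8]
opening: 0.0091
grip_force: 43.8
```

```bash
python3 - <<'E'
from h import *
np.set_printoptions(precision=4,suppress=True)
w=shot('wrist'); cv2.imwrite('pics/w2.png',w['img'])
print(T(),telemetry.get_obs()['contact_force'])
for th in ['eye','ferrule','hook_back','nose_wire','gate_pin']:
  for r in eyes.tip_of(th,w)[:2]: print('pt',th,r['confidence'],r['point'],world(w,*r['point']))
P,u,v=cloud(w)
F=np.array([.554,.0587]); X=np.array([.847,.531]); Y=np.array([-.531,.847])
c=np.stack([(P[:,:2]-F)@X,(P[:,:2]-F)@Y,P[:,2]],1)*1000
m=(c[:,2]>195)&(c[:,2]<222)&(c[:,0]<100)&(c[:,0]>-70)&(abs(c[:,1])<40)
c=c[m]; print(len(c))
for a in range(-60,100,3):
  s=c[(c[:,0]>=a)&(c[:,0]<a+3)]
  if len(s): print(a+1.5, len(s), np.unique(s[:,1].round()), s[:,2].mean().round(1))
t=shot('top'); P,u,v=cloud(t)
m=(P[:,2]>.215)&(P[:,2]<.23)&(np.hypot(P[:,0]-.654,P[:,1]-.1214)<.02)
print(cv2.minEnclosingCircle((P[m][:,:2]*1000).astype(np.float32)))
E
```

```text
[[-0.5292  0.8485 -0.0028  0.4603]
 [ 0.8485  0.5292  0.0003 -0.0189]
 [ 0.0017 -0.0022 -1.      0.3909]
 [ 0.      0.      0.      1.    ]] [-0.1393 -0.4095 -1.3811]
pt eye 0.85 [317.5, 254.7] [ 0.4555 -0.0103  0.229 ]
pt ferrule 0.89 [551.2, 228.3] [0.5557 0.0601 0.2124]
pt hook_back 0.98 [527.5, 224.2] [0.544  0.0552 0.2119]
pt nose_wire 0.81 [502.8, 252.5] [0.5439 0.0361 0.2125]
pt gate_pin 0.68 [315.8, 251.8] [ 0.4553 -0.0116  0.2241]
pt gate_pin 0.56 [480.4, 205.2] [0.5133 0.0502 0.2161]
4618
-46.5 4 [-15. -14. -13.] 210.3
-43.5 334 [-17. -16. -15. -14. -13. -12. -11. -10.  -9.  -8.  -7.  -6.  -5.  -4.
  -3.  -2.  -1.  -0.   1.   2.   3.   4.   5.   6.   7.   8.   9.  10.
  11.  12.  13.  14.  15.  16.  17.] 211.1
-40.5 414 [-17. -16. -15. -14. -13. -12. -11. -10.  -9.  -8.  -7.  -6.  -5.  -4.
  -3.  -2.  -1.   0.   1.   2.   3.   4.   5.   6.   7.   8.   9.  10.
  11.  12.  13.  14.  15.  16.  17.  18.] 212.5
-37.5 164 [-17. -16. -15. -14. -13. -12. -11. -10.  -9.  -8.  -7.  -6.  -5.  -4.
  -3.  -2.  -1.   0.   1.   2.   3.   4.   5.   6.   7.   8.   9.  10.
  11.  12.  13.  1
[... 1583 characters left out ...]
-5. -4. -3. -2. -1.  0.  1.  2.  3.  4.  5.  6.] 214.4
19.5 58 [-5. -4. -3. -2. -1.  0.  1.  2.  3.  4.  5.  6.] 214.3
22.5 85 [-4. -3. -2. -1. -0.  1.  2.  3.  4.] 213.3
25.5 99 [-4. -3. -2. -1.  0.  1.  2.  3.  4.] 213.1
28.5 95 [-5. -4. -3. -2. -1.  0.  1.  2.  3.  4.] 213.2
31.5 101 [-4. -3. -2. -1.  0.  1.  2.  3.  4.] 213.1
34.5 106 [-4. -3. -2. -1. -0.  1.  2.  3.  4.] 213.2
37.5 94 [-5. -4. -3. -2. -1.  0.  1.  2.  3.  4.] 213.2
40.5 96 [-5. -4. -3. -2. -1. -0.  1.  2.  3.  4.] 213.3
43.5 99 [-5. -4. -3. -2. -1. -0.  1.  2.  3.  4.] 213.1
46.5 61 [-5. -4. -3. -2. -1. -0.  1.  2.  3.  4.] 212.9
49.5 9 [-5. -4.  3.  4.] 210.6
((654.7866821289062, 121.6502914428711), 11.908308982849121)
```

View pics/w2.png

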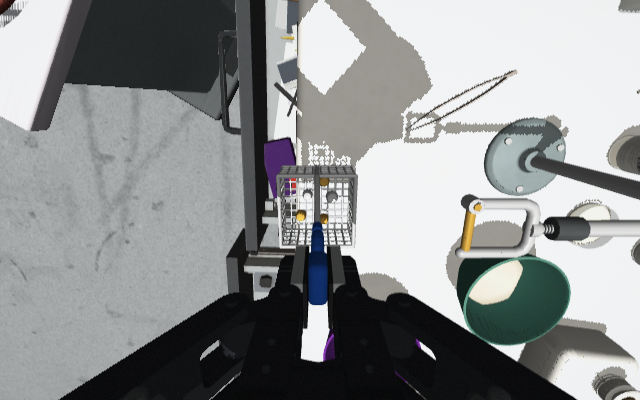

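```bash
python3 - <<'E'
from h import *
np.set_printoptions(precision=1,suppress=True)
w=shot('wrist'); i=w['img'].astype(int)
m=(i[...,0]>i[...,2]+50)&(i[...,0]>i[...,1]+25)
m[:, :290]=0; m[:,350:]=0; m[:200]=0
P,u,v=cloud(w,m)
F=np.array([.554,.0587]); X=np.array([.847,.531]); Y=np.array([-.531,.847])
c=np.stack([(P[:,:2]-F)@X,(P[:,:2]-F)@Y,P[:,2]],1)*1000
for r in range(200,330,6):
  s=(v>=r)&(v<r+6)
  if s.any(): print(r,s.sum(),u[s].min(),u[s].max(),np.median(c[s],0),c[s].min(0),c[s].max(0))
for k in range(4):
  t=T()[:3,3]; eyes.get_image('wrist'); print(t*1000, ((t[:2]-F)@X)*1000,((t[:2]-F)@Y)*1000)
# basket rim orientation
P,u,v=cloud(w); m=(P[:,2]>.125)&(P[:,2]<.15)&(np.hypot(P[:,0]-.46,P[:,1]+.019)<.07)
c=np.stack([(P[m][:,:2]-F)@X,(P[m][:,:2]-F)@Y],1)*1000; print(cv2.minAreaRect(c.astype(np.float32)),np.median(P[m][:,2]))
E
```

```text
224 30 313 321 [-117.7   -3.3  199.3] [-120.    -4.6  198. ] [-115.4   -2.2  204. ]
230 37 312 322 [-117.1   -2.6  209.5] [-120.6   -5.6  199. ] [-114.8   -1.9  211.7]
236 62 312 323 [-117.1   -3.8  213.3] [-120.3   -5.3  210.7] [-114.4   -2.2  215.6]
242 72 312 323 [-117.4   -5.8  216.2] [-120.3   -7.3  213.5] [-114.4   -4.4  218.3]
248 47 312 323 [-117.1   -7.3  218.2] [-120.3   -8.5  215.6] [-114.5   -4.6  225.7]
254 1 322 322 [-115.3   -4.6  233.8] [-115.3   -4.6  233.8] [-115.3   -4.6  233.8]
260 35 311 326 [-116.7   -5.1  237.7] [-120.4   -6.1  235.5] [-113.5   -4.2  239.3]
266 109 309 327 [-117.2   -6.4  239.2] [-121.3   -8.1  236.8] [-113.    -5.1  240.7]
272 108 309 327 [-117.2   -9.2  239.6] [-121.3  -11.1  238.6] [-113.    -7.4  241.5]
278 108 309 326 [-117.4  -12.4  239.8] [-121.3  -14.9  238. ] [-113.4  -10.5  241. ]
284 108 309 326 [-117.4  -15.5  239.8] [-121.3  -18.   238.2] [-113.4  -13.3  241.2]
290 108 309 326 [-117.4  -18.8  239.7] [-121.4  -21.2  238.4] [-113.4  -16.9  241.1]
296 108 309 326 [-117.4  -22.1  239.7] [-121.4  -24.9  237.8] [-113.3  -20.3  241.2]
302 42 310 325 [-117.6  -24.8  239.4] [-120.9  -26.9  237.4] [-113.8  -23.2  241. ]
[460.8 -16.6 392.5] -118.90023683545535 -14.301474625319551
[460.8 -16.7 392.6] -118.94721052929619 -14.395078470455225
[460.8 -16.8 392.7] -119.01354782375515 -14.492412781664315
[460.8 -16.9 392.7] -119.08943159533122 -14.594924141289672
((-118.05506134033203, -15.272205352783203), (61.48562240600586, 61.39703369140625), 89.96607208251953) 0.14034186693620834
```

>>> apply_moves(plan=[[0, 0, 0.006, -0.0025, 0], [0, 0, 0.018, -0.0025, 0], [0, 0, 0.032, -0.0025, 0], [0, 0, 0.046, -0.0025, 0], [0, 0, 0.056, -0.0025, 0], [0, 0, 0.06, -0.0025, 0], [0, 0, 0.06, -0.0025, 0], [0, 0, 0.06, -0.0025, 0], [0, 0, 0.06, -0.0025, 0]])

```text
t: 7.15
tool_pos: [0.5113, 0.0143, 0.3951]
tool_rot: [-1.52, -2.749, 0.001]
contact_force: [1.0, -0.8, -1.1]
opening: 0.0089
grip_force: 43.8
```

```bash
cat > m.py <<'E'
from h import *
import sys
np.set_printoptions(precision=1,suppress=True)
F=np.array([.554,.0587]); X=np.array([.847,.531]); Y=np.array([-.531,.847])
def arm(P): return np.stack([(P[:,:2]-F)@X,(P[:,:2]-F)@Y,P[:,2]],1)*1000
w=shot('wrist'); cv2.imwrite('pics/'+sys.argv[1],w['img']); i=w['img'].astype(int)
o=telemetry.get_obs(); f=o['contact_force']; print('t',o['t'],'tool',arm(o['tool_pos'][None]),'F arm',f[:2]@X,f[:2]@Y,f[2])
m=(i[...,0]>i[...,2]+50)&(i[...,0]>i[...,1]+25); m[:,:290]=0; m[:,350:]=0; m[:250]=0
c=arm(cloud(w,m)[0]); c=c[(c[:,2]>235)&(c[:,2]<250)]
if len(c): print('tab',np.percentile(c,[2,50,98],axis=0))
c=arm(cloud(w)[0]); c=c[(c[:,2]>200)&(c[:,2]<220)]
for lo,hi in((-17.5,-10.5),(10.5,17.5)):
  s=c[(c[:,1]>lo)&(c[:,1]<hi)&(c[:,0]<-12)&(c[:,0]>-50)]
  if len(s)>9: print('wire',lo,np.percentile(s,[2,50,98],axis=0))
s=c[(abs(c[:,1])<8)&(c[:,0]<-13)&(c[:,0]>-50)]
if len(s)>9: print('gate region',len(s),np.percentile(s,[2,50,98],axis=0))
E
python3 m.py w3.png
```

```text
t 7.2 tool [[-59.8 -14.9 395.1]] F arm -0.5775023058629482 0.25272106350074147 -1.6920222687688913
tab [[-62.2 -25.7 240.3]
 [-58.  -14.7 242.4]
 [-54.3  -5.7 243.7]]
wire -17.5 [[-43.9 -16.6 208.8]
 [-27.8 -13.2 212.1]
 [-12.6 -11.1 213.6]]
wire 10.5 [[-43.6  11.2 207.6]
 [-29.7  14.5 212.5]
 [-12.7  17.2 215.9]]
gate region 245 [[-42.4  -7.6 209.8]
 [-40.3  -0.  211.8]
 [-37.8   7.7 213. ]]
```

View pics/w3.png

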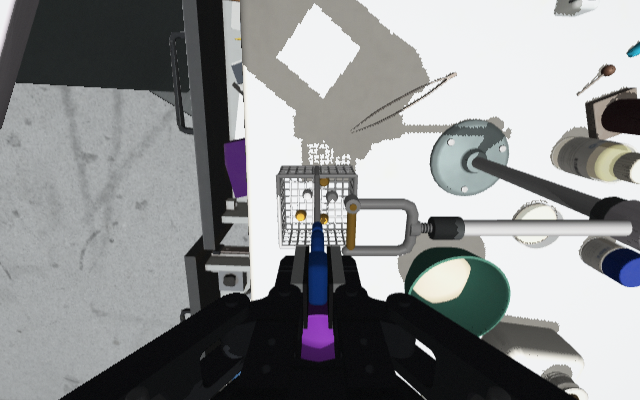

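The eye is lined up with the nose wire, at about (357,250) in the picture, and the gate across the mouth is still shut. Next I advance slowly.

>>> apply_moves(plan=[[0, 0, 0.003, 0, 0], [0, 0, 0.006, 0, 0], [0, 0, 0.009, 0, 0], [0, 0, 0.012, 0, 0], [0, 0, 0.014, 0, 0], [0, 0, 0.016, 0, 0], [0, 0, 0.018, 0, 0], [0, 0, 0.02, 0, 0], [0, 0, 0.02, 0, 0]])

```text
t: 7.95
tool_pos: [0.5286, 0.0252, 0.395]
tool_rot: [-1.519, -2.749, 0.001]
contact_force: [-2.4, -0.9, -0.8]
opening: 0.0094
grip_force: 43.9
```

```bash
python3 m.py w4.png
```

```text
t 8.0 tool [[-39.4 -14.9 395. ]] F arm -2.5113193628592545 0.2344644422258716 -1.3888457645187773
tab [[-41.8 -25.9 239.7]
 [-37.6 -14.6 242.3]
 [-33.9  -5.7 243.5]]
wire -17.5 [[-42.5 -16.2 208.5]
 [-19.2 -12.9 211.9]
 [-12.1 -11.2 213.5]]
wire 10.5 [[-43.3  11.1 208.1]
 [-29.7  14.5 212.4]
 [-12.8  17.2 216. ]]
gate region 504 [[-41.3  -7.8 201.9]
 [-36.2  -3.6 212. ]
 [-29.9   7.3 219.4]]
```

>>> apply_moves(plan=[[0, 0, 0.002, 0, 0], [0, 0, 0.004, 0, 0], [0, 0, 0.006, 0, 0], [0, 0, 0.008, 0, 0], [0, 0, 0.01, 0, 0], [0, 0, 0.012, 0, 0], [0, 0, 0.014, 0, 0], [0, 0, 0.016, 0, 0], [0, 0, 0.017, 0, 0], [0, 0, 0.018, 0, 0], [0, 0, 0.018, 0, 0]])

```text
t: 8.92
tool_pos: [0.5441, 0.0347, 0.3955]
tool_rot: [1.519, 2.748, 0.001]
contact_force: [0.4, -3.4, -0.6]
opening: 0.009
grip_force: 43.9
```

```bash
python3 m.py w5.png
```

```text
t 8.9667 tool [[-21.2 -15.1 395.5]] F arm 0.17830766248723878 -2.6990149788534357 -1.959687114239632
tab [[-23.3 -26.3 240.4]
 [-19.1 -15.2 242.7]
 [-15.4  -6.1 243.9]]
wire -17.5 [[-44.  -16.4 208.4]
 [-36.3 -12.9 211.8]
 [-14.5 -11.3 213.4]]
wire 10.5 [[-42.9  10.8 207.9]
 [-29.6  14.4 212.4]
 [-12.7  17.3 215.9]]
gate region 474 [[-32.4  -7.4 208.2]
 [-21.7   0.1 212.1]
 [-16.3   7.8 219.5]]
```

>>> apply_moves(plan=[[0, 0, 0.001, 0, 0], [0, 0, 0.002, 0, 0], [0, 0, 0.003, 0, 0], [0, 0, 0.003, 0, 0]])

```text
t: 9.3
tool_pos: [0.5466, 0.0363, 0.3954]
tool_rot: [1.519, 2.748, 0.001]
contact_force: [2.7, -2.3, -1.9]
opening: 0.0087
grip_force: 43.7
```

```bash
python3 m.py w6.png
```

```text
t 9.35 tool [[-18.1 -15.1 395.5]] F arm 1.4623419726552465 -3.6088959499365534 -1.728973403580601
tab [[-20.3 -26.1 240.4]
 [-16.1 -15.1 242.7]
 [-12.4  -6.  243.9]]
wire -17.5 [[-43.9 -16.4 208.3]
 [-35.2 -12.9 211.9]
 [-12.1 -11.3 213.5]]
wire 10.5 [[-42.9  10.9 207.6]
 [-29.7  14.5 212.4]
 [-12.9  17.2 216. ]]
gate region 496 [[-32.5  -7.3 201.9]
 [-19.8  -0.8 212. ]
 [-13.3   7.6 219.4]]
```

>>> apply_moves(plan=[[0, 0, 0.0005, 0, 0], [0, 0, 0.001, 0, 0], [0, 0, 0.001, 0, 0]])

```text
t: 9.6
tool_pos: [0.5472, 0.0369, 0.3954]
tool_rot: [1.519, 2.749, 0.0]
contact_force: [1.8, -2.8, -0.5]
opening: 0.0092
grip_force: 43.8
```

```bash
python3 m.py w7.png
```

```text
t 9.65 tool [[-17.3 -14.9 395.4]] F arm 0.15176682593394272 -2.9752501075245936 -0.6888923734662715
tab [[-19.6 -25.9 240.5]
 [-15.5 -15.  242.6]
 [-11.7  -6.  243.8]]
wire -17.5 [[-43.9 -16.8 209.4]
 [-35.8 -13.1 212. ]
 [-12.1 -11.4 213.4]]
wire 10.5 [[-43.   10.7 208. ]
 [-29.6  14.3 212.5]
 [-12.8  17.2 215.9]]
gate region 492 [[-32.6  -7.1 201.2]
 [-19.2  -0.6 212. ]
 [-13.3   7.7 219.3]]
```

>>> apply_moves(plan=[[0, 0, 0.0005, 0, 0], [0, 0, 0.001, 0, 0], [0, 0, 0.001, 0, 0]])

```text
t: 9.9
tool_pos: [0.5478, 0.0377, 0.3949]
tool_rot: [-1.518, -2.748, -0.001]
contact_force: [0.7, 0.3, -0.4]
opening: 0.009
grip_force: 43.8
```

```bash
python3 m.py w8.png; python3 -c "
import cv2
a=cv2.imread('pics/w8.png')[160:300,260:460]; cv2.imwrite('pics/w8c.png',cv2.resize(a,(800,560),interpolation=cv2.INTER_CUBIC))"
```

```text
t 9.95 tool [[-16.4 -14.5 394.8]] F arm 0.25551360087355146 0.5065043557212812 -1.3137604828965121
tab [[-18.9 -24.8 239.9]
 [-14.7 -13.9 242.1]
 [-11.   -4.9 243.4]]
wire -17.5 [[-43.9 -17.3 209.4]
 [-36.2 -13.1 212. ]
 [-19.6 -10.9 213.5]]
wire 10.5 [[-42.9  10.7 207.7]
 [-29.   14.5 212.3]
 [-12.6  17.2 215.8]]
gate region 472 [[-42.2  -7.4 201.3]
 [-37.7  -2.9 211.9]
 [-13.1   7.4 219.8]]
```

View pics/w8c.png

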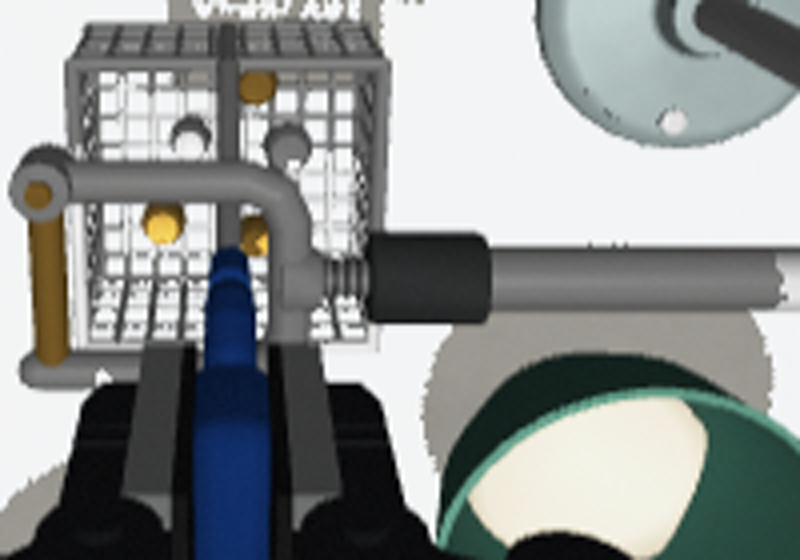

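The gate has snapped shut: its brass rod lies straight across the mouth at (45,280) in the crop, and the eye is on the nose wire inside the hook. Next I set the eye down on the wire and release it.

>>> apply_moves(plan=[[0, 0, 0, 0.001, 0], [0, 0, 0, 0.002, 0], [0, 0, 0, 0.0028, 0], [0, 0, 0, 0.0028, 0], [0.018, 0, 0, 0.0028, 0], [0.018, 0, 0, 0.0028, 0], [0.018, 0, 0, 0.0028, 0]])

```text
t: 10.53
tool_pos: [0.5481, 0.0373, 0.3929]
tool_rot: [1.519, 2.749, 0.001]
contact_force: [-0.2, 0.3, -0.3]
opening: 0.0179
grip_force: 0.0
```

>>> apply_moves(plan=[[0.02, 0, 0, -0.004, 0], [0.02, 0, 0, -0.012, 0], [0.02, 0, 0, -0.025, 0], [0.02, 0, 0, -0.04, 0], [0.02, 0, 0, -0.06, 0], [0.02, 0, 0, -0.08, 0], [0.02, 0, 0, -0.08, 0]])

```text
t: 11.12
tool_pos: [0.5484, 0.0373, 0.4795]
tool_rot: [1.515, 2.741, 0.007]
contact_force: [0.1, 0.7, 1.7]
opening: 0.02
grip_force: 0.0
```

```bash
python3 m.py w9.png; python3 -c "
import cv2
from h import *
p=shot('top'); cv2.imwrite('pics/t9.png',p['img'])
print(T())
a=cv2.imread('pics/w9.png'); cv2.imwrite('pics/w9c.png',cv2.resize(a[120:300,240:560],(800,450),interpolation=cv2.INTER_CUBIC))"
```

```text
t 11.1667 tool [[-16.2 -15.1 477.1]] F arm -1.0266400174228638 -0.2872263152901313 -0.029530209927114907
wire -17.5 [[-43.6 -16.3 209.4]
 [-32.2 -13.4 212.1]
 [-20.7 -11.1 213.6]]
wire 10.5 [[-43.1  11.2 208.9]
 [-29.1  14.4 212.3]
 [-12.6  17.3 215.9]]
gate region 193 [[-42.2  -7.5 204.3]
 [-38.1  -2.8 211.8]
 [-13.4   7.3 216. ]]
[[-5.32029765e-01  8.46717074e-01  3.81110151e-03  5.48084607e-01]
 [ 8.46722682e-01  5.32034431e-01 -2.53810046e-04  3.73436302e-02]
 [-2.24254253e-03  3.09191159e-03 -9.99992706e-01  4.74745720e-01]
 [ 0.00000000e+00  0.00000000e+00  0.00000000e+00  1.00000000e+00]]
```

View pics/w9c.png

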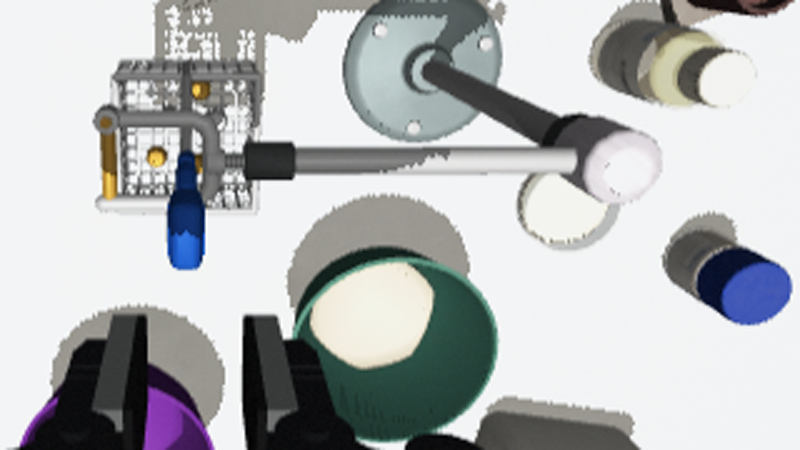

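The basket hangs free with the gate shut (gate at (108,165), tab at (185,210) in the crop). Next I move beside the rod with the fingers closed and push the arm round.

>>> apply_moves(plan=[[0, 0.01, 0.015, 0, 0], [0, 0.025, 0.036, 0, 0], [0, 0.039, 0.057, 0, 0], [0, 0.039, 0.057, 0.02, 0], [0, 0.039, 0.057, 0.05, 0], [0, 0.039, 0.057, 0.085, 0], [0, 0.039, 0.057, 0.105, 0], [0, 0.039, 0.057, 0.112, 0], [0, 0.037, 0.057, 0.112, 0], [0, 0.034, 0.057, 0.112, 0], [0, 0.032, 0.057, 0.112, 0], [0, 0.032, 0.057, 0.112, 0]])

```text
t: 12.22
tool_pos: [0.5801, 0.0943, 0.363]
tool_rot: [1.519, 2.746, 0.003]
contact_force: [0.4, -0.0, -0.3]
opening: -0.0
grip_force: 0.0
```

>>> apply_moves(plan=[[0, -0.0039, -0.0007, 0, -0.05], [0, -0.0079, -0.0012, 0, -0.1], [0, -0.0119, -0.0015, 0, -0.15], [0, -0.0158, -0.0016, 0, -0.2], [0, -0.0198, -0.0015, 0, -0.25], [0, -0.0238, -0.0012, 0, -0.3], [0, -0.0277, -0.0008, 0, -0.35], [0, -0.0316, -0.0001, 0, -0.4], [0, -0.0335, 0.0003, 0, -0.425], [0, -0.0335, 0.0003, 0, -0.425]])

```text
t: 13.05
tool_pos: [0.5972, 0.0669, 0.3626]
tool_rot: [-0.904, -3.008, -0.002]
contact_force: [-6.0, 2.2, 3.6]
opening: -0.0003
grip_force: 2.9
```

```bash
cat > a.py <<'E'
from h import *
np.set_printoptions(precision=4,suppress=True)
print(T()[:2], telemetry.get_obs()['contact_force'], telemetry.get_obs()['t'])
p=shot('top'); P,u,v=cloud(p); piv=np.array([.6545,.1216])
d=P[:,:2]-piv; r=np.hypot(*d.T); a=np.arctan2(d[:,1],d[:,0])
# rod & hook seen at z 200..216
m=(P[:,2]>.2)&(P[:,2]<.218)&(r>.03)&(r<.175)
a0=np.deg2rad(212.1); th=(a-a0+np.pi)%(2*np.pi)-np.pi
for lo in np.arange(.03,.175,.015):
  s=m&(r>=lo)&(r<lo+.015)
  if s.any(): print(lo.round(3),s.sum(),np.median(th[s]).round(3),th[s].min().round(2),th[s].max().round(2))
for r_ in eyes.search_frame('mixing_bowl',p)[:2]: print(r_)
cv2.imwrite('pics/ta.png',p['img'])
E
python3 a.py
```

```text
[[-0.8343  0.5513 -0.0006  0.5972]
 [ 0.5513  0.8343  0.0018  0.0669]] [-5.9539  2.1594  3.6375] 13.05
0.135 1 0.279 0.28 0.28
0.15 14 0.461 0.4 0.5
0.165 1 0.468 0.47 0.47
{'box': [392.8, 164.7, 423.3, 198.9], 'confidence': 0.64}
```

>>> apply_moves(plan=[[0, -0.0039, -0.0007, 0, -0.05], [0, -0.0079, -0.0012, 0, -0.1], [0, -0.0119, -0.0015, 0, -0.15], [0, -0.0158, -0.0016, 0, -0.2], [0, -0.0198, -0.0015, 0, -0.25], [0, -0.0238, -0.0012, 0, -0.3], [0, -0.0277, -0.0008, 0, -0.35], [0, -0.0316, -0.0001, 0, -0.4], [0, -0.0355, 0.0008, 0, -0.45], [0, -0.0394, 0.0019, 0, -0.5], [0, -0.0432, 0.0031, 0, -0.55], [0, -0.0468, 0.0046, 0, -0.6]])

```text
t: 14.15
tool_pos: [0.6385, 0.0439, 0.3626]
tool_rot: [0.027, -3.139, 0.003]
contact_force: [-8.1, -2.1, 3.5]
opening: -0.0001
grip_force: 3.9
```

```bash
python3 a.py
```

```text
[[-0.9998 -0.0172 -0.0023  0.6385]
 [-0.0172  0.9999 -0.0017  0.0439]] [-8.1447 -2.101   3.461 ] 14.15
0.15 19 0.96 0.87 1.05
0.165 1 1.066 1.07 1.07
{'box': [392.1, 162.5, 427.6, 200.1], 'confidence': 0.58}
{'box': [373.7, 145.7, 380.9, 164.4], 'confidence': 0.46}
```

>>> apply_moves(plan=[[0, -0.0039, -0.0007, 0, -0.05], [0, -0.0079, -0.0012, 0, -0.1], [0, -0.0119, -0.0015, 0, -0.15], [0, -0.0158, -0.0016, 0, -0.2], [0, -0.0182, -0.0016, 0, -0.23], [0, -0.0206, -0.0015, 0, -0.26], [0, -0.0222, -0.0014, 0, -0.28], [0, -0.0238, -0.0012, 0, -0.3], [0, -0.0253, -0.001, 0, -0.32], [0, -0.0253, -0.001, 0, -0.32]])

```text
t: 15.08
tool_pos: [0.6641, 0.0427, 0.3626]
tool_rot: [0.523, -3.096, 0.005]
contact_force: [-6.0, -5.0, 3.1]
opening: -0.0006
grip_force: 3.3
```

```bash
python3 a.py
```

```text
[[-0.9445 -0.3286 -0.0008  0.6641]
 [-0.3286  0.9445 -0.0033  0.0427]] [-5.9579 -5.0202  3.1386] 15.0833
{'box': [392.4, 161.9, 428.9, 199.6], 'confidence': 0.68}
{'box': [351.3, 148.8, 382.0, 171.6], 'confidence': 0.66}
```

>>> apply_moves(plan=[[0, -0.001, 0, 0, -0.01], [0, -0.002, 0, 0, -0.02], [0, -0.003, 0, 0, -0.035], [0, -0.004, 0, 0, -0.05], [0, -0.004, 0, 0, -0.05]])

```text
t: 15.6
tool_pos: [0.6663, 0.0429, 0.3625]
tool_rot: [0.597, -3.073, 0.007]
contact_force: [-18.2, -9.6, 8.6]
opening: 0.0001
grip_force: 10.6
```

>>> apply_moves(plan=[[0, -0.0007, 0, 0, 0], [0, -0.0014, 0, 0, 0], [0, -0.002, 0, 0, 0], [0, -0.002, 0, 0, 0]])

```text
t: 15.93
tool_pos: [0.6672, 0.0432, 0.3624]
tool_rot: [0.595, -3.068, 0.008]
contact_force: [-25.9, -11.6, 13.0]
opening: -0.0002
grip_force: 14.2
```

The force rises steeply, so the stop is reached. Next I back off, lift clear and check.

>>> apply_moves(plan=[[0, 0.002, 0, 0, 0], [0, 0.008, 0, 0, 0], [0, 0.02, 0, 0, 0], [0, 0.02, 0, -0.03, 0], [0, 0.02, 0, -0.065, 0], [0, 0.02, 0, -0.1, 0], [0, 0.05, -0.03, -0.13, 0], [0, 0.08, -0.06, -0.13, 0], [0, 0.1, -0.08, -0.13, 0], [0, 0.1, -0.08, -0.13, 0]])

```text
t: 16.77
tool_pos: [0.6056, -0.0702, 0.4942]
tool_rot: [-0.592, 3.081, -0.008]
contact_force: [0.7, 0.3, -0.3]
opening: -0.0004
grip_force: 0.0
```

```bash
python3 a.py; python3 - <<'E'
from h import *
s=shot('scene'); w=shot('wrist')
for n,p in(('s',s),('w',w)):
  for th in('eye','mixing_bowl'):
    for r in eyes.tip_of(th,p)[:2]: print(n,th,r['confidence'],r['point'],world(p,*r['point']))
big=lambda a,sz:cv2.resize(a,sz,interpolation=cv2.INTER_CUBIC)
t=cv2.imread('pics/ta.png')
c=np.hstack([big(s['img'][150:310,280:440],(400,400)),big(t[120:220,290:390],(400,400))])
cv2.imwrite('pics/fin.png',c); cv2.imwrite('pics/wfin.png',w['img'])
E
```

```text
[[-0.9288 -0.3706  0.005   0.6056]
 [-0.3706  0.9288 -0.004  -0.0702]] [ 0.6962  0.257  -0.2861] 16.7667
0.03 16 1.303 1.2 1.43
0.045 14 1.318 1.25 1.42
0.06 16 1.314 1.25 1.38
0.075 15 1.312 1.26 1.37
0.09 18 1.307 1.27 1.37
0.105 20 1.301 1.25 1.36
0.12 28 1.297 1.19 1.48
0.135 17 1.221 1.19 1.4
0.15 33 1.318 1.2 1.42
0.165 2 1.389 1.38 1.39
{'box': [393.0, 174.6, 418.9, 203.4], 'confidence': 0.97}
{'box': [341.8, 136.4, 375.6, 171.8], 'confidence': 0.69}
s eye 0.53 [370.9, 193.6] [ 0.70462414 -0.00908142  0.21347786]
s mixing_bowl 0.96 [373.4, 276.0] [ 0.58832816 -0.20650263  0.04939136]
s mixing_bowl 0.56 [367.8, 244.2] [ 0.67890353 -0.04944349  0.03696558]
w mixing_bowl 0.84 [257.3, 142.0] [ 0.62165993 -0.15485957  0.01134535]
w mixing_bowl 0.81 [317.8, 226.5] [ 0.71243481 -0.02289403  0.01141612]
```

View pics/fin.png

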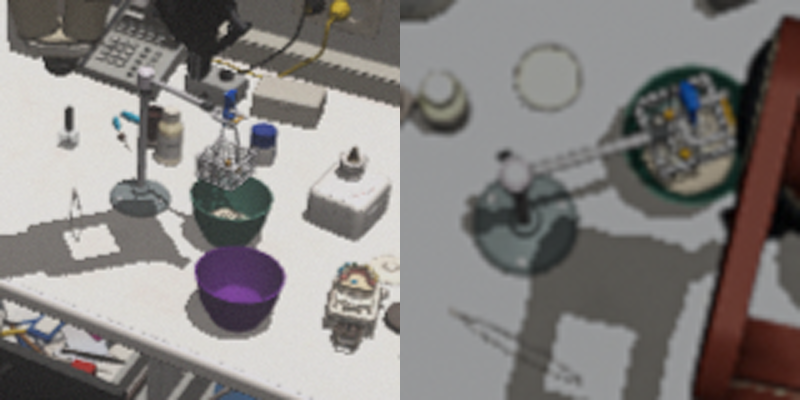

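View pics/wfin.png

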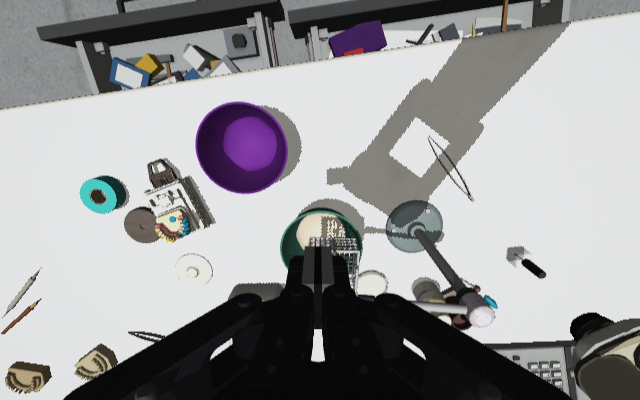

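The stop was felt, but the arm reads only about 1.31 rad from where it started. Before handing in I check from above that it is really at the stop.

>>> apply_moves(plan=[[0, -0.03, 0.006, 0, 0], [0, -0.06, 0.012, 0, 0], [0, -0.09, 0.018, 0, 0], [0, -0.106, 0.022, 0, 0], [0, -0.106, 0.022, 0, 0]])

```text
t: 17.58
tool_pos: [0.6991, -0.0027, 0.4889]
tool_rot: [0.607, -3.081, -0.002]
contact_force: [-1.0, -0.7, -0.8]
opening: 0.0001
grip_force: 0.0
```

```bash
cat > b.py <<'E'
from h import *
import sys
np.set_printoptions(precision=4,suppress=True)
w=shot('wrist'); cv2.imwrite('pics/'+sys.argv[1],w['img'])
P,u,v=cloud(w); piv=np.array([.6545,.1216])
d=P[:,:2]-piv; r=np.hypot(*d.T); a=np.arctan2(d[:,1],d[:,0])-np.deg2rad(212.1); a=(a+np.pi)%(2*np.pi)-np.pi
m=(P[:,2]>.2045)&(P[:,2]<.2155)&(abs(a-1.35)<.25)
s=P[m&(r>.035)&(r<.1)][:,:2].astype(np.float32)
if len(s)>20:
  l=cv2.fitLine(s,cv2.DIST_HUBER,0,.001,.001).ravel(); print('rod',len(s),np.rad2deg(np.arctan2(l[1],l[0]))%180, l, 'pivot offset', np.cross(l[:2],piv-l[2:]))
for lo in np.arange(.03,.175,.015):
  k=m&(r>=lo)&(r<lo+.015)
  if k.any(): print(lo.round(3),k.sum(),np.median(a[k]).round(3),a[k].min().round(3),a[k].max().round(3))
h=P[(P[:,2]>.219)&(P[:,2]<.23)&(np.hypot(*(P[:,:2]-piv).T)<.03)][:,:2]
if len(h)>20: print('hub',cv2.minEnclosingCircle((h*1000).astype(np.float32)))
i=(P[:,2]>.068)&(P[:,2]<.079)&(np.hypot(P[:,0]-.713,P[:,1]+.02)<.08); q=P[i][:,:2]
if len(q)>20:
  A=np.c_[2*q,np.ones(len(q))]; x=np.linalg.lstsq(A,(q**2).sum(1),rcond=None)[0]; print('bowl',len(q),x[:2],np.sqrt(x[2]+x[0]**2+x[1]**2))
E
python3 b.py w10.png
```

```text
rod 789 106.74499 [ 0.2881 -0.9576  0.6757  0.0574] pivot offset -0.001848722913325003
0.03 180 1.348 1.243 1.525
0.045 177 1.332 1.265 1.436
0.06 183 1.326 1.275 1.415
0.075 186 1.323 1.281 1.395
0.09 179 1.315 1.268 1.376
0.105 179 1.305 1.267 1.38
0.12 301 1.312 1.197 1.434
0.135 246 1.24 1.2 1.436
0.15 401 1.309 1.207 1.431
0.165 15 1.4 1.226 1.416
hub ((656.8663940429688, 122.3282241821289), 12.16108226776123)
bowl 787 [ 0.7181 -0.016 ] 0.056164693861123174b.py:10: DeprecationWarning: Arrays of 2-dimensional vectors are deprecated. Use arrays of 3-dimensional vectors instead. (deprecated in NumPy 2.0)
  l=cv2.fitLine(s,cv2.DIST_HUBER,0,.001,.001).ravel(); print('rod',len(s),np.rad2deg(np.arctan2(l[1],l[0]))%180, l, 'pivot offset', np.cross(l[:2],piv-l[2:]))
```

View pics/w10.png

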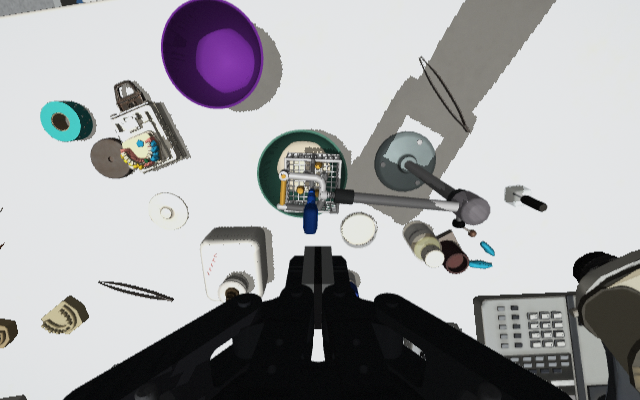

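>>> apply_moves(plan=[[0, 0.018, 0.03, 0, 0], [0, 0.018, 0.058, 0, 0], [0, 0.018, 0.058, 0.035, 0], [0, 0.018, 0.058, 0.07, 0], [0, 0.018, 0.058, 0.105, 0], [0, 0.018, 0.058, 0.125, 0], [0, 0.018, 0.058, 0.13, 0.08], [0, 0.015, 0.058, 0.13, 0.08], [0, 0.012, 0.058, 0.13, 0.08], [0, 0.01, 0.058, 0.13, 0.08], [0, 0.01, 0.058, 0.13, 0.08]])

```text
t: 18.55
tool_pos: [0.665, 0.0439, 0.3604]
tool_rot: [0.479, -3.097, 0.002]
contact_force: [-10.4, -2.5, -0.8]
opening: -0.0003
grip_force: 5.2
```

>>> apply_moves(plan=[[0, -0.001, 0, 0, 0], [0, -0.002, 0, 0, 0], [0, -0.002, 0, 0, 0]])

```text
t: 18.8
tool_pos: [0.6659, 0.0441, 0.3603]
tool_rot: [0.478, -3.092, 0.002]
contact_force: [-17.0, -5.2, 2.2]
opening: -0.0
grip_force: 8.9
```

>>> apply_moves(plan=[[0, -0.001, 0, 0, 0], [0, -0.002, 0, 0, 0], [0, -0.002, 0, 0, 0]])

```text
t: 19.05
tool_pos: [0.6669, 0.0443, 0.3602]
tool_rot: [0.476, -3.087, 0.003]
contact_force: [-25.3, -6.3, 5.7]
opening: -0.0001
grip_force: 12.7
```

The tool stops at the same place as before, at 25 N against about 8 N needed to turn the arm, and nothing stands in the way. So this is the stop. I retreat and hand in.

>>> apply_moves(plan=[[0, 0.003, 0, 0, 0], [0, 0.01, 0, 0, 0], [0, 0.024, 0, 0, 0], [0, 0.024, 0, -0.03, 0], [0, 0.024, 0, -0.065, 0], [0, 0.024, 0, -0.1, 0], [0, 0.06, 0, -0.13, 0], [0, 0.1, 0, -0.13, 0], [0, 0.12, 0, -0.13, 0], [0, 0.12, 0, -0.13, 0]])

```text
t: 19.88
tool_pos: [0.5528, 0.009, 0.4946]
tool_rot: [-0.477, 3.099, -0.004]
contact_force: [0.9, -0.3, -0.3]
opening: -0.0003
grip_force: 0.0
```

```bash
python3 a.py; python3 -c "
from station import ctrl
print(ctrl.finish_job())"
```

```text
[[-0.9537 -0.3006  0.0065  0.5528]
 [-0.3006  0.9538 -0.0013  0.009 ]] [ 0.857  -0.2621 -0.269 ] 19.8833
0.03 16 1.306 1.18 1.41
0.045 15 1.312 1.23 1.41
0.06 6 1.327 1.26 1.38
0.09 11 1.309 1.27 1.38
0.105 18 1.302 1.26 1.36
0.12 29 1.305 1.19 1.42
0.135 17 1.224 1.19 1.49
0.15 35 1.296 1.2 1.42
0.165 2 1.388 1.38 1.4
{'box': [311.9, 141.5, 375.5, 170.9], 'confidence': 0.74}
{'box': [399.9, 164.2, 427.9, 200.9], 'confidence': 0.56}
the job is handed in; nothing more can be done
None
```

The job is handed in: the basket hangs by its eye in the hook with the gate snapped shut, and the arm is over the green bowl against a firm stop, though I measured only about 1.31 rad of swing from its start, which leaves the hook roughly 17 mm off the bowl's centre.

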